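# Lock the belt take-up block with its wedge

### The job

Take the tapered steel wedge out of the rack, stand it thin end down in the slot between the cheek and the sliding bearing block of the belt take-up frame, and let go of it. Then tap it down from above with the closed gripper, firmly but without forcing it, until it locks tight, and leave it clamped upright there. Do not disturb the other things on the table.

Things in the scene. Friction and masses are not known exactly. Their poses are not given: they have to be found in the camera images.
- wedge: Loose steel wedge, 95 mm tall (z up), 24 mm wide along its x (parallel faces, the ones to grip), tapering evenly on both y faces from 19.8 mm thick at the flat head to 4 mm at the foot (1 mm per 6 mm of height); alike turned half round; 0.13 to 0.23 kg. Origin: centre of the foot. Starts foot down in one of the rack's pockets, head 55 mm above the rack.
- rack: Fixed black block 64 mm (x) by 150 mm (y), 45 mm tall, origin under its centre, with three pockets 40 mm deep, 28 mm (x) by 15.5 mm (y), at y = -45, 0 and +45 mm. Wedge, key bar and dowel stand in them in any order, x axes along the rack's x.
- frame: Belt take-up frame, fixed: steel base plate 90 mm (x) by 190 mm (y, -65 to +125 mm), 10 mm thick; origin on its underside below the slot, z up. The slot runs along x, 56 mm long, open at both ends, between the cheek (-y side) and the bearing block (+y side). Both slot walls slope 1:12 like the wedge's faces, narrowing downwards, from 80 to 40 mm height; free room below.
- cheek (a point): Middle of the top inner edge of the fixed steel cheek, the slot's -y wall, 80 mm above the table; axes as the frame's. The cheek is part of the frame, 60 mm long.
- spring (a point): Top of the frame's spring housing side, 97 mm from the slot at 70 mm height (exact to 2 mm only). Its stiff spring presses the aluminium bearing block (60 mm long, 80 mm tall, on it a grey pulley 46 mm in diameter, 45 mm from the slot, up to 111 mm high) towards the slot; the block can give way by up to 8 mm.
- slot (a point): Where to aim the middle of the wedge's foot: slot mouth, 80 mm above the table, 4.5 mm from the cheek's top edge. The block's edge is 9 to 13 mm from the cheek's, different each time and not measured, so the wedge sinks 30 to 54 mm before it bears on both walls. Then the push needed rises by 4 to 7 N per mm. Tight once it has borne a push of about 22 N (20 to 30) from above; over 40 N is too hard. It holds by friction.
- keybar: Plain straight steel key bar 24 x 12 x 90 mm standing in the rack; not a wedge; leave alone. Origin: centre of its foot.
- dowel: Steel dowel pin 12 mm in diameter, 85 mm tall, standing in the rack; leave alone. Origin: centre of its foot.
- taperoll: Roll of brown tape lying flat, 116 mm in diameter, 50 mm tall; leave alone. Origin: centre of its underside.
- bearing: Ball bearing ring lying flat, 42 mm in diameter, 12 mm tall; leave alone. Origin: centre of its underside.
- carton: Small closed carton 80 x 110 x 60 mm; leave alone. Origin: centre of its underside.
- spraycan: Upright can 54 mm in diameter, 150 mm tall; leave alone. Origin: centre of its underside.
- wrench: Steel wrench lying flat; leave alone.
There are look-alikes about, which are no part of the job. What is shaped like the wedge but purple or red is not meant. Several things look just like the frame: the one meant starts nearest to the robot's base.

How it is judged (in metres and radians):
On the way:
1. the wedge stands upright in the slot, foot at least 20 mm down in it, let go of and not yet tight (under 10 N on the cheek) (z of wedge in the frame of frame below 0.06 m and horizontal distance between wedge and slot below 0.018 m and angle between wedge's own z axis and vertical below 0.2 rad and angle between the x axis of wedge and the x axis of frame, either way round below 0.2 rad and contact force between wedge and the fingers below 0.1 N and contact force between wedge and frame below 10 N), for 0.2 s.
At the end, for the whole second after the job is handed in: The wedge is at rest upright in the slot (tilt under 0.12 rad, in line with the slot within 0.15 rad, within 18 mm of the slot's middle, foot at least 25 mm down in the slot), and stays clamped there on its own with 11 to 32 N between wedge and cheek (contact force between wedge and frame between 11 and 32 N and z of wedge in the frame of frame below 0.055 m and horizontal distance between wedge and slot below 0.018 m and angle between wedge's own z axis and vertical below 0.12 rad and angle between the x axis of wedge and the x axis of frame, either way round below 0.15 rad and linear speed of wedge below 0.01 m/s); the robot touches nothing.
It fails at once if the wedge is forced: more than 40 N between wedge and cheek (contact force between wedge and frame above 40 N).
It fails at once if another thing on the table is moved by more than 30 mm (distance of any of keybar, dowel, taperoll, bearing, carton, spraycan, wrench from where it was at the start of the episode above 0.03 m).
It also fails if it takes over 45 s, if anything falls off the work surface, if the arm or the gripper's body presses on something with over 40 N, if the wrist force passes 120 N, or if a joint passes its speed limit or range.

### The arm

A 6-joint arm with a two-finger parallel gripper is mounted at the origin on the work surface. World frame = base frame: x ahead of the robot, y to its left, z up, the work surface at z = 0. Lengths are in mm, angles in rad, forces in N, time in s.
With the tool pointing down it reaches from about 275 to 850 mm from the base axis. Payload 19 kg.
Tool frame: the origin (TCP) lies midway between the tips of the shut fingers; the grasp point (between the pads) lies 19 mm behind it; z points along the fingers, y is the direction in which the jaws open and shut (so a half turn about z gives the same grasp; the last joint's range is limited). The gripper opens to 85 mm and grips with 20 to 120 N. Pads are 22 mm wide; open, the fingers measure 114 mm over their backs; the gripper's body (76 mm by 85 mm) begins 54 mm behind the grasp point. The pads swing forward as they close: fully open they stand 13 mm farther back than shut.
Start: joints at [-1.425, 0.15, 1.437, -0, 1.554, -0.134], TCP at [158.768, -552.611, 196.067] pointing down, gripper open.
Joint ranges: [-2.8, 2.8], [-0.68, 2.1], [0.12, 2.68], [-1.39, 4.53], [0.16, 2.79], [-2.81, 2.81]. Speed limits (rad/s): [1.89, 1.89, 2.22, 3.01, 3.01, 3.01].

### API

Orientations are given as a 3x3 rotation matrix whose columns are the frame's x, y, z axes.
In Python, from workcell import * gives the robot as it stands.
- The arm moves only by the tool jog_arm, never from a script. Its argument "deltas" is a list of rows, each a list of 7 numbers: the turn, a rotation vector about the tool's x, y, z in rad, then the shift along the tool's x, y, z in cm, then the opening in per cent of the stroke, from 0 (shut) to 100 (fully open). In form: [[ax, ay, az, tx, ty, tz, grip], ...]. A call has 1 to 10 rows; each row shifts and turns the commanded pose from where the row before left it, along the tool's axes as they then stand; what a row does not reach is not made up. A row lasts 1/8 s, in which the tool goes at most 62.5 mm and 10.7 degrees, less where a joint would pass 70% of its speed; a pose out of reach is approached as far as the arm can. A call is refused whole if a number of a shift passes 6.25 or a number of a turn 0.188, either way. A call with a gripper value outside its range is refused whole. The fingers move at their own pace and stop on an object; "newtons" is the grip in N (left out, the last holds). Time passes only in rows, so rows that do not move let the fingers close. It gives the time, the measured TCP pose, the force and the opening at its end, in the units of the state.
- state(): the state, without advancing time (a new reading comes with each control period).
- grab_frame(name): name is "scene" or "top" or "wrist"; returns (picture, depth): 420x560x3 uint8, blue, green, red; 420x560 float32, mm along the optical axis (not along the pixel's ray), 0 where there is no reading.
- camera_info(name): a dict with "K" (3x3 intrinsics, pixels), "k1" (the pictures are not rectified: a ray, as slopes to the right and down, at radius r is drawn at 1 + k1 r^2 times it, then the intrinsics apply), "pose" (4x4, takes a point from camera to world coordinates). Camera axes: x right, y up, looking along -z (the intrinsics and any distortion apply to the point x, -y, -z); pixel columns grow to the right and rows downward; lengths in mm; the calibration is good to about 2 mm. A picture is of the moment at which its call begins: read the wrist's pose just before it. camera_info takes no time and is no camera call; for the wrist camera it gives the pose at the moment of the call.
- sign_off(): hands the job in, once; it reports no verdict.
The state is a dict: "time": time; "joints": joint angles; "qvel": joint speeds; "tau": joint torques, N m; "ee_pos": TCP position; "tcp_rot": TCP orientation; "ft_force": force on the tool from outside, world axes, zero at the start; "moment": the same for the moment, N m; "gripper_width": finger opening in mm.
Only numpy, scipy, OpenCV 4.12 (cv2) and the standard library are available. Lean on these libraries where they do the work, as an engineer would, in place of code of your own. Each camera call takes 0.05 s, during which the arm holds its last target. There are 200 camera calls.

## Working session

There is one attempt and no reset: what is moved stays moved. The work goes in short steps, Python scripts to look and compute and a tool call to move; the robot and the scene stay as the last step left them, time stands still between calls to the robot, and variables do not carry over. Pictures are saved under pics/ and viewed, about 8 in all and at most 12, crops included, and the job is handed in when it is done.

Besides the shell and the picture viewer there is one more tool, called after "Call:" by a JSON object that holds its "fn" and its "kwargs". jog_arm: Moves the arm, as the interface text tells. Its arguments: {"type":"object","properties":{"deltas":{"type":"array","items":{"type":"array","items":{"type":"number"}}},"newtons":{"type":"number"}},"required":["deltas"]}

```bash
mkdir -p pics
cat > h.py <<'E'
from workcell import *
import numpy as np, cv2
def ray(ci,u,v):
    K=np.array(ci["K"]);k=ci["k1"]
    d=np.array([(u-K[0,2])/K[0,0],(v-K[1,2])/K[1,1]]);s=d.copy()
    for _ in range(20): s=d/(1+k*(s@s))
    return np.array([s[0],-s[1],-1.])
def pt(ci,u,v,depth=None,z=None):
    P=np.array(ci["pose"]);r=P[:3,:3]@ray(ci,u,v);o=P[:3,3]
    t=depth if depth is not None else (z-o[2])/r[2]
    return o+t*r
def proj(ci,p):
    P=np.array(ci["pose"]);c=P[:3,:3].T@(np.array(p)-P[:3,3]);s=np.array([c[0],-c[1]])/-c[2]
    s=s*(1+ci["k1"]*(s@s));K=np.array(ci["K"]);return s[0]*K[0,0]+K[0,2],s[1]*K[1,1]+K[1,2]
E
python3 - <<'E'
from h import *
print(state())
for n in("top","scene"):
    ci=camera_info(n);p,d=grab_frame(n);cv2.imwrite(f"pics/{n}0.png",cv2.resize(p,(800,600),interpolation=cv2.INTER_CUBIC));np.save(n+"_d",d);cv2.imwrite(n+"_raw.png",p)
    print(n,ci)
E
```

```text
{'time': 0.0, 'joints': array([-1.42498880e+00,  1.50968386e-01,  1.43799673e+00, -4.76605892e-06,
        1.55380803e+00, -1.33970335e-01]), 'qvel': array([ 0.0002455 ,  0.00193095, -0.00040944, -0.0010395 , -0.00048389,
        0.0009182 ]), 'tau': array([-1.85650948e-03, -7.13042879e+01, -5.70871747e+01, -2.74454478e-04,
        8.88691109e-03, -3.03815989e-05]), 'ee_pos': array([ 158.73647413, -552.36434539,  195.50259365]), 'tcp_rot': array([[ 9.61116793e-01,  2.76142135e-01, -1.76230907e-04],
       [ 2.76142149e-01, -9.61116097e-01,  1.16727822e-03],
       [ 1.52956339e-04, -1.17055548e-03, -9.99999303e-01]]), 'ft_force': array([ 0.11867996, -0.2268199 ,  0.4828417 ]), 'moment': array([-0.08219299, -0.03637166,  0.02506525]), 'gripper_width': 85.41261366346158}
top {'K': array([[437.93907067,   0.        , 276.95688905],
       [  0.        , 437.93907067, 207.17290025],
       [  0.        ,   0.        ,   1.        ]]), 'k1': 0.020920419539111786, 'pose': array([[-2.67598469e-02,  9.83179713e-01, -1.80669761e-01,
         3.63663616e+02],
       [-9.99632657e-01, -2.70957449e-02,  6.09012250e-04,
         2.60669252e+01],
       [-4.29661327e-03,  1.80619690e-01,  9.83543627e-01,
         1.13162264e+03],
       [ 0.00000000e+00,  0.00000000e+00,  0.00000000e+00,
         1.00000000e+00]])}
scene {'K': array([[418.97091639,   0.        , 279.66822998],
       [  0.        , 418.97091639, 213.04072187],
       [  0.        ,   0.        ,   1.        ]]), 'k1': -0.1125506254703496, 'pose': array([[-3.95653289e-01, -5.72201309e-01,  7.18362121e-01,
         1.27834497e+03],
       [ 9.18172668e-01, -2.29046603e-01,  3.23259347e-01,
         3.52451700e+02],
       [-2.04310186e-02,  7.87479089e-01,  6.16002645e-01,
         6.94079795e+02],
       [ 0.00000000e+00,  0.00000000e+00,  0.00000000e+00,
         1.00000000e+00]])}
```

View pics/top0.png

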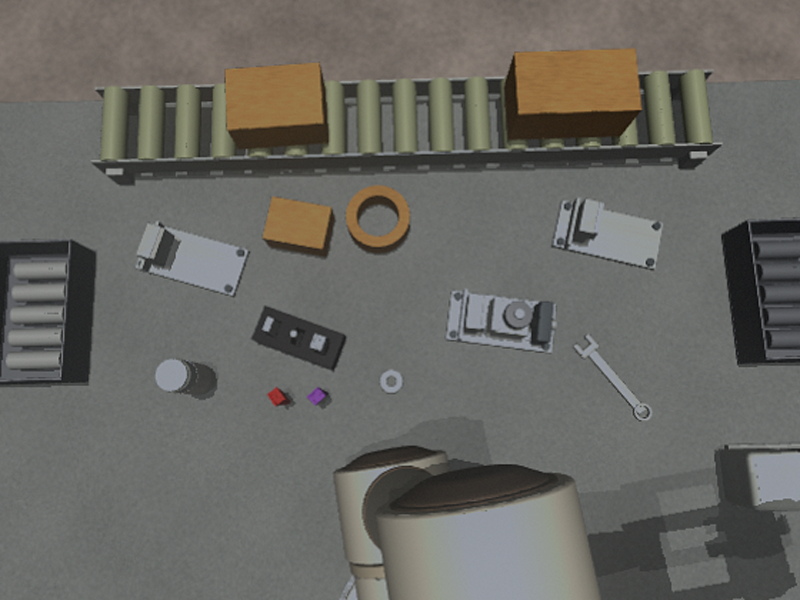

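View pics/scene0.png

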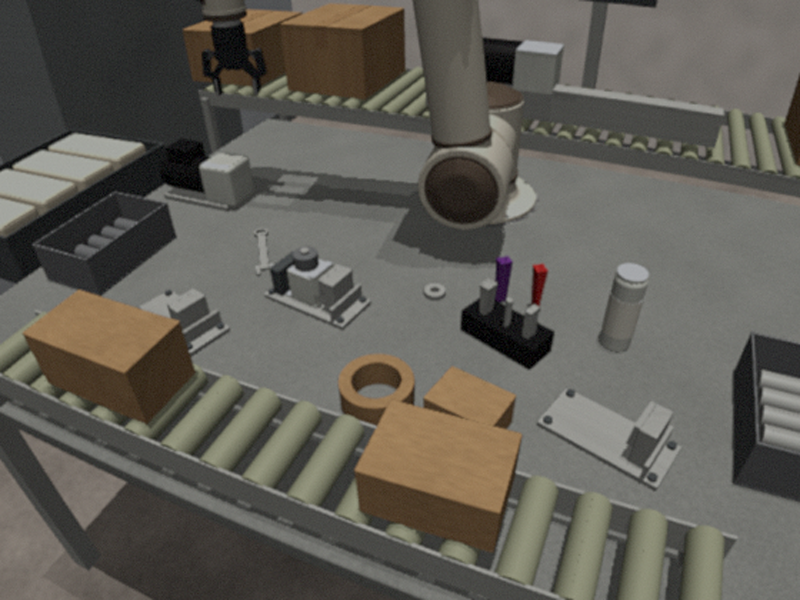

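The top view (800-wide pixels) shows one complete frame at (500,320), nearest the base. Its look-alikes are at (195,258) and (610,233). The rack is at (298,338).
Wedge candidates are the rack pieces at (268,323), (293,333) (round, so the dowel) and (318,342) (squarish head, likely the wedge). The red piece at (277,397) and purple piece at (318,396) are excluded. Next is a close crop.

Run:
```python
from h import *
p=cv2.imread("top_raw.png")
a=p[208:264,170:250];b=p[196:252,307:395]
s=lambda x,k:cv2.resize(x,None,fx=k,fy=k,interpolation=cv2.INTER_CUBIC)
A=s(a,5);B=s(b,9)
A=s(a,9)[:, :]
img=np.zeros((600,800,3),np.uint8)
A=s(a,5);B=s(b,5);img[:280,:400]=A;img[300:580,:440]=B
q=cv2.imread("scene_raw.png");C=s(q[170:260,315:395],4);img[:360,460:780]=C
D=s(q[165:230,180:265],4)[:240];img[360:600,460:800]=D[:240]
cv2.imwrite("pics/crop1.png",img)
```

```text
(no output)
```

View pics/crop1.png

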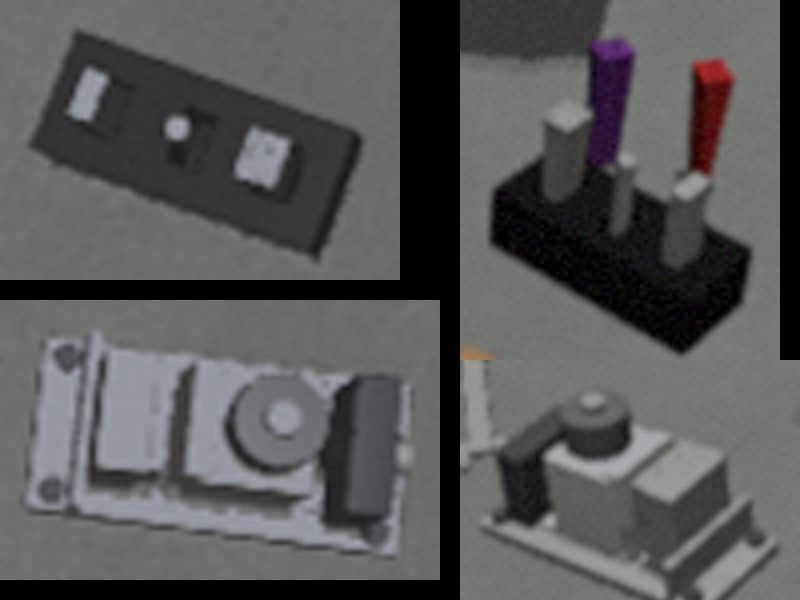

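Run:
```python
from h import *
ci=camera_info("top");d=np.load("top_d.npy")
A=lambda x,y:(170+(x-2)/5,208+(y-2)/5)
B=lambda x,y:(307+(x-2)/5,196+(y-302)/5)
for n,q in dict(tl=(45,338),bl=(28,510),tr=(412,382),br=(398,553)).items(): print(n,pt(ci,*B(*q),z=10).round(1))
for n,q in dict(c1=(175,357),c2=(163,470),b1=(196,362),b2=(182,480)).items(): print(n,pt(ci,*B(*q),z=80).round(1))
print('pul',pt(ci,*B(280,420),z=111))
print('rackcorners',[pt(ci,*A(*q),z=45).round(1) for q in((77,31),(360,133),(318,258),(31,146))])
for n,q in dict(key=(88,95),dow=(178,128),wed=(263,157)).items():
    u,v=A(*q);dd=d[int(v+.5),int(u+.5)];print(n,pt(ci,u,v,depth=dd).round(1),pt(ci,u,v,z=100 if n=='wed' else 95).round(1))
print('wedge corners',[pt(ci,*A(*q),z=100).round(1) for q in((249,126),(293,136),(277,189),(236,176))])
for q in((140,410),(215,380),(280,420)):
    u,v=B(*q);print(pt(ci,u,v,depth=d[int(v+.5),int(u+.5)]).round(1))
print(camera_info("wrist"))
```

```text
tl [577.4 -75.6  10. ]
bl [487.7 -63.   10. ]
tr [ 549.  -264.6   10. ]
br [ 460.6 -251.    10. ]
c1 [ 552.9 -132.2   80. ]
c2 [ 497.6 -123.4   80. ]
b1 [ 550.2 -142.3   80. ]
b2 [ 492.5 -132.3   80. ]
pul [ 515.86888113 -175.23986335  111.        ]
rackcorners [array([552.7, 257.1,  45. ]), array([497.2, 115.4,  45. ]), array([435.7, 136.9,  45. ]), array([495.2, 279.3,  45. ])]
key [512.9 241.   94.4] [512.9 240.9  95. ]
dow [496.4 198.7  90.4] [495.8 197.9  95. ]
wed [480.4 157.   98.9] [480.3 156.9 100. ]
wedge corners [array([495.2, 163.4, 100. ]), array([489.9, 142.6, 100. ]), array([464.9, 150.3, 100. ]), array([471.6, 169.6, 100. ])]
[ 526.9 -113.5   82.5]
[ 541.4 -151.4   77.9]
[ 515.7 -175.1  112. ]
{'K': array([[295.3750375 ,   0.        , 276.61276978],
       [  0.        , 295.3750375 , 211.5197691 ],
       [  0.        ,   0.        ,   1.        ]]), 'k1': -0.002974274526385622, 'pose': array([[ 2.74699230e-01,  9.11329541e-01,  3.06624854e-01,
         2.38439137e+02],
       [-9.61529373e-01,  2.60776416e-01,  8.63534896e-02,
        -5.30507529e+02],
       [-1.26404448e-03, -3.18550040e-01,  9.47905203e-01,
         3.73805519e+02],
       [ 0.00000000e+00,  0.00000000e+00,  0.00000000e+00,
         1.00000000e+00]])}
```

The wedge is the squarish head at (263,157) in the crop: world (480,157), head z≈99, rack x axis at about -21°. The slot is at about (523.5,-132), running at about -8.5°. Moving over the wedge.

Call:
{"fn": "jog_arm", "kwargs": {"deltas": [[0, 0, 0, 3.6, -4.24, 0, 80], [0, 0, 0, 3.6, -4.24, 0, 80], [0, 0, 0, 3.6, -4.24, 0, 80], [0, 0, 0, 3.6, -4.24, 0, 80], [0, 0, 0, 3.6, -4.24, 0, 80], [0, 0, 0, 3.6, -4.24, 0, 80], [0, 0, 0, 3.6, -4.24, 0, 80], [0, 0, 0, 3.6, -4.24, 0, 80], [0, 0, 0, 3.6, -4.24, 0, 80], [0, 0, 0, 3.6, -4.24, 0, 80]]}}

```text
time: 1.35
ee_pos: [388.0, -43.8, 196.2]
tcp_rot: [[0.961, 0.276, 0.0], [0.276, -0.961, -0.0], [0.0, 0.0, -1.0]]
ft_force: [1.4, -1.6, 0.5]
gripper_width: 68.2
```

Call:
{"fn": "jog_arm", "kwargs": {"deltas": [[0, 0, 0, 3.6, -4.24, 0, 80], [0, 0, 0, 3.6, -4.24, 0, 80], [0, 0, 0, 3.6, -4.24, 0, 80], [0, 0, 0, 3.6, -4.24, 0, 80], [0, 0, -0.18, 0, 0, 0, 80], [0, 0, -0.18, 0, 0, 0, 80], [0, 0, -0.18, 0, 0, 0, 80], [0, 0, -0.18, 0, 0, 0, 80], [0, 0, -0.18, 0, 0, 0, 80], [0, 0, 0, 0, 0, 0, 80]]}}

```text
time: 2.6
ee_pos: [479.1, 157.1, 195.9]
tcp_rot: [[0.382, 0.924, -0.0], [0.924, -0.382, 0.0], [-0.0, -0.0, -1.0]]
ft_force: [-0.1, 0.4, 0.1]
gripper_width: 67.9
```

Run:
```python
from h import *
s=state();print(s['ee_pos'],s['tcp_rot'],s['joints'],s['ft_force'])
ci=camera_info("wrist");p,d=grab_frame("wrist");np.save("w1",d);cv2.imwrite("w1_raw.png",p);import pickle;pickle.dump(ci,open("w1.pkl","wb"))
u,v=map(int,proj(ci,(480,157,100)));print(u,v)
x0,y0=max(0,min(u-100,360)),max(0,min(v-75,270));print("origin",x0,y0)
cv2.imwrite("pics/w1.png",cv2.resize(p[y0:y0+150,x0:x0+200],None,fx=4,fy=4,interpolation=cv2.INTER_CUBIC))
```

```text
[479.09964108 157.08894432 195.90427634] [[ 3.81882931e-01  9.24210579e-01 -4.81792509e-04]
 [ 9.24210696e-01 -3.81882947e-01  6.20255059e-05]
 [-1.26663715e-04 -4.68964272e-04 -9.99999882e-01]] [1.63820486e-01 2.45982966e-03 1.59661387e+00 1.39824072e-04
 1.54298418e+00 5.55649379e-01] [-0.14170884  0.36257438  0.05127066]
276 201
origin 176 126
```

View pics/w1.png

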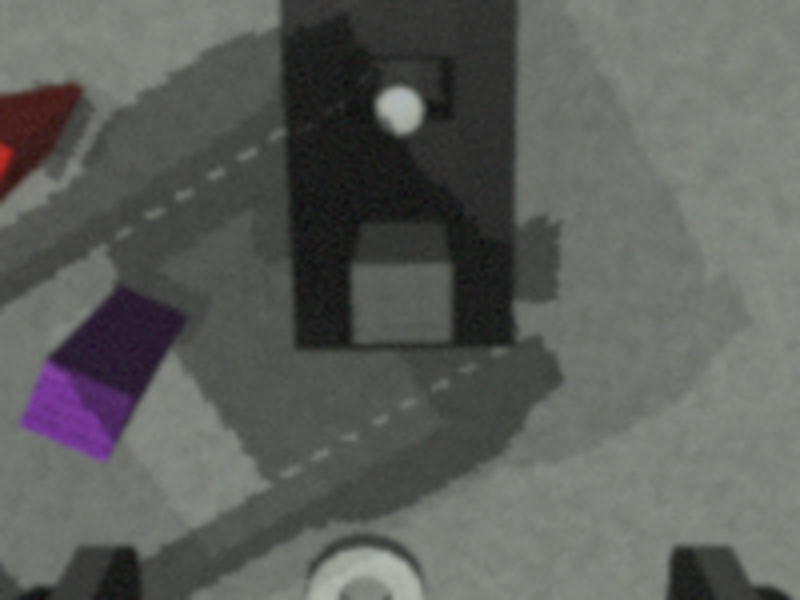

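The wrist view shows the grey wedge head at crop (402,302), which matches the predicted position and is square with the jaws. The purple look-alike at (85,400) is well clear.

Call:
{"fn": "jog_arm", "kwargs": {"deltas": [[0, 0, 0, 0, 0.1, 4, 80], [0, 0, 0, 0, 0, 4, 80], [0, 0, 0, 0, 0, 3, 80], [0, 0, 0, 0, 0, 1.9, 80], [0, 0, 0, 0, 0, 0, 80], [0, 0, 0, 0, 0, 0, 10], [0, 0, 0, 0, 0, 0, 10], [0, 0, 0, 0, 0, 0, 10], [0, 0, 0, 0, 0, 0, 10], [0, 0, 0, 0, 0, 0, 10]], "newtons": 60}}

```text
time: 3.9
ee_pos: [480.2, 156.7, 67.2]
tcp_rot: [[0.381, 0.924, 0.0], [0.924, -0.381, 0.0], [0.0, 0.0, -1.0]]
ft_force: [-0.3, 0.3, -0.5]
gripper_width: 8.5
```

Call:
{"fn": "jog_arm", "kwargs": {"deltas": [[0, 0, 0, 0, 0, 0, 10], [0, 0, 0, 0, 0, 0, 10]]}}

```text
time: 4.15
ee_pos: [480.2, 156.7, 67.1]
tcp_rot: [[0.381, 0.925, -0.0], [0.925, -0.381, 0.0], [0.0, -0.0, -1.0]]
ft_force: [-0.6, 0.8, -0.6]
gripper_width: 8.8
```

The fingers closed to 8.8 mm, so they did not stop on the wedge. Looking before any other move.

Run:
```python
from h import *
s=state();print(s['ee_pos'],s['gripper_width'],s['joints'])
p,d=grab_frame("wrist");q,_=grab_frame("scene");ci=camera_info("wrist");print("tcp px",proj(ci,s['ee_pos']),"wedge head px",proj(ci,(480,157,100)))
img=np.zeros((600,800,3),np.uint8)
img[:300,:400]=cv2.resize(p,(400,300))
img[300:600,:400]=cv2.resize(p[300:420,200:360],(400,300),interpolation=cv2.INTER_CUBIC)
img[:480,400:]=cv2.resize(q[120:270,300:425],(400,480),interpolation=cv2.INTER_CUBIC)
cv2.imwrite("pics/w2.png",img)
```

```text
[480.15726789 156.72834942  67.13017159] 8.754363059162996 [1.62761599e-01 8.67595452e-02 1.77665652e+00 1.47125459e-04
 1.27820069e+00 5.53725075e-01]
tcp px (np.float64(275.1500725381982), np.float64(242.93416069883082)) wedge head px (np.float64(274.34734890140254), np.float64(267.45087516723123))
```

View pics/w2.png

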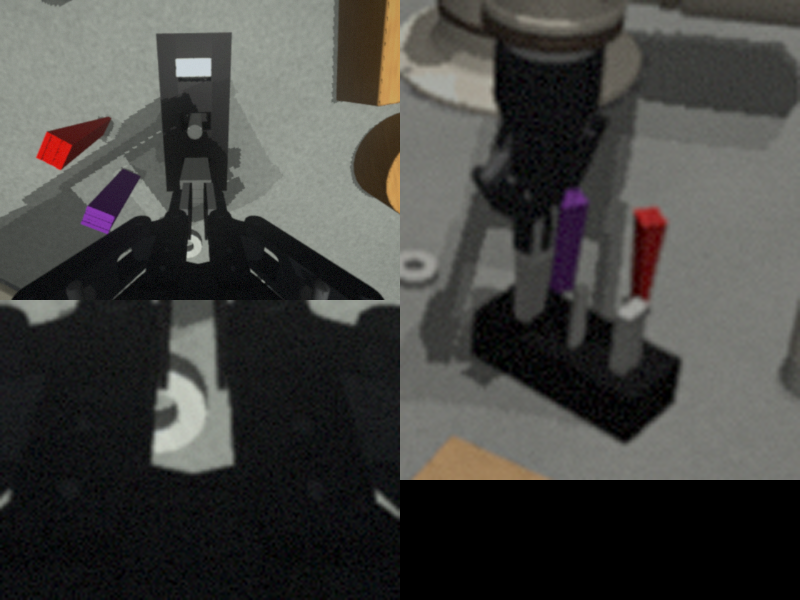

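Run:
```python
from h import *
s=state();ci=camera_info("wrist");p,d=grab_frame("wrist")
cv2.imwrite("pics/w3.png",cv2.resize(p[200:320,195:355],(800,600),interpolation=cv2.INTER_CUBIC))
R=np.array(s['tcp_rot'])
print("rows: v ; (u: toolx,tooly,world z)")
for v in range(215,300,8):
    print(v,[(u,)+tuple((lambda P:np.append((R.T@(P-s['ee_pos']))[:2],P[2]))(pt(ci,u,v,depth=d[v,u])).round().astype(int)) for u in range(245,312,7)])
```

```text
rows: v ; (u: toolx,tooly,world z)
215 [(245, np.int64(12), np.int64(-22), np.int64(46)), (252, np.int64(12), np.int64(-17), np.int64(45)), (259, np.int64(12), np.int64(-12), np.int64(46)), (266, np.int64(12), np.int64(-7), np.int64(46)), (273, np.int64(12), np.int64(-2), np.int64(46)), (280, np.int64(12), np.int64(3), np.int64(46)), (287, np.int64(12), np.int64(8), np.int64(46)), (294, np.int64(12), np.int64(13), np.int64(45)), (301, np.int64(12), np.int64(18), np.int64(46)), (308, np.int64(12), np.int64(23), np.int64(45))]
223 [(245, np.int64(6), np.int64(-22), np.int64(46)), (252, np.int64(6), np.int64(-17), np.int64(47)), (259, np.int64(4), np.int64(-12), np.int64(41)), (266, np.int64(5), np.int64(-7), np.int64(43)), (273, np.int64(5), np.int64(-2), np.int64(43)), (280, np.int64(5), np.int64(3), np.int64(43)), (287, np.int64(5), np.int64(9), np.int64(43)), (294, np.int64(6), np.int64(14), np.int64(45)), (301, np.int64(6), np.int64(19), np.int64(45)), (308, np.int64(6), np.int64(24), np.int64(47))]
231 [(245, np.int64(0), np.int64(-22), np.int64(46)), (252, np.int64(0), np.int64(-
[... 3684 characters left out ...]
1)), (287, np.int64(12), np.int64(5), np.int64(137)), (294, np.int64(12), np.int64(8), np.int64(137)), (301, np.int64(11), np.int64(11), np.int64(136)), (308, np.int64(7), np.int64(15), np.int64(130))]
295 [(245, np.int64(14), np.int64(-11), np.int64(147)), (252, np.int64(12), np.int64(-9), np.int64(143)), (259, np.int64(9), np.int64(-6), np.int64(139)), (266, np.int64(10), np.int64(-3), np.int64(140)), (273, np.int64(-86), np.int64(-3), np.int64(0)), (280, np.int64(-85), np.int64(4), np.int64(1)), (287, np.int64(10), np.int64(5), np.int64(140)), (294, np.int64(9), np.int64(8), np.int64(140)), (301, np.int64(12), np.int64(11), np.int64(143)), (308, np.int64(13), np.int64(13), np.int64(145))]
```

View pics/w3.png

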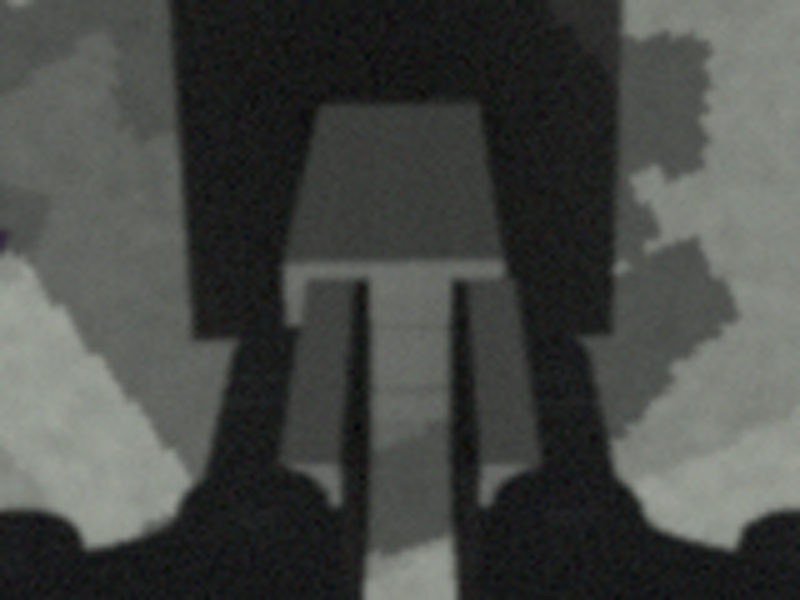

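The fingertips are above the wedge head, not around it. In the crop the tips end at about row 280, over the light head edge at row 265. Depth puts them near z≈105 while the reported TCP is z=67. Measuring the true tip offset.

Run:
```python
from h import *
s=state();ci=camera_info("wrist");D=[grab_frame("wrist")[1] for _ in range(4)];d=np.median(D,0)
R=np.array(s['tcp_rot']);print(s['ee_pos'],s['ft_force'])
for u in(261,264,291,294):
    print(u,[(v,)+tuple(int(round(float(k))) for k in (lambda P:np.append((R.T@(P-s['ee_pos']))[:2],P[2]))(pt(ci,u,v,depth=d[v,u]))) for v in range(250,300,3)])
from scipy.spatial.transform import Rotation
P=np.array(ci["pose"]);print((R.T@(P[:3,3]-s['ee_pos'])).round(1),(R.T@P[:3,:3]).round(3).tolist())
```

```text
[480.16272239 156.73059741  67.12293446] [-0.33457775  0.36323092 -0.08218357]
261 [(250, 9, -8, 96), (253, 9, -8, 100), (256, 11, -7, 108), (259, 11, -7, 111), (262, 11, -7, 113), (265, 11, -7, 117), (268, 11, -6, 120), (271, 11, -6, 123), (274, 11, -6, 126), (277, 11, -6, 128), (280, 11, -6, 130), (283, 11, -6, 133), (286, 11, -6, 135), (289, 11, -6, 138), (292, 11, -5, 140), (295, 10, -5, 140), (298, 8, -5, 140)]
264 [(250, 9, -6, 97), (253, 9, -6, 100), (256, 11, -6, 107), (259, 11, -5, 111), (262, 11, -5, 114), (265, 11, -5, 116), (268, 11, -5, 120), (271, 11, -5, 122), (274, 11, -5, 125), (277, 11, -5, 128), (280, 11, -5, 131), (283, 11, -4, 133), (286, 11, -4, 135), (289, 11, -4, 138), (292, 11, -4, 140), (295, 10, -4, 140), (298, 8, -4, 140)]
291 [(250, 10, 9, 98), (253, 9, 9, 100), (256, 11, 8, 108), (259, 11, 8, 111), (262, 11, 8, 114), (265, 11, 8, 117), (268, 11, 8, 120), (271, 11, 8, 122), (274, 11, 8, 126), (277, 11, 8, 128), (280, 11, 7, 130), (283, 11, 7, 133), (286, 11, 7, 136), (289, 11, 7, 137), (292, 11, 7, 140), (295, 10, 7, 140), (298, 8, 7, 140)]
294 [(250, 10, 11, 98), (253, 9, 10, 100), (256, 11, 10, 107), (259, 11, 10, 110), (262, 11, 10, 114), (265, 11, 10, 117), (268, 11, 9, 119), (271, 11, 9, 122), (274, 11, 9, 125), (277, 11, 9, 127), (280, 11, 9, 130), (283, 11, 9, 133), (286, 11, 9, 135), (289, 11, 8, 138), (292, 11, 8, 139), (295, 10, 8, 140), (298, 12, 8, 145)]
[  81.7    1.3 -178.2] [[-0.002, 0.948, 0.318], [1.0, 0.001, 0.002], [0.001, 0.318, -0.948]]
```

The pads span z≈105–140. The true fingertips are therefore about 37 mm short of the reported TCP (wedge head at 100 and rack top at 45 both check in the same depth image). I'll treat tip z as reported z + 37. Opening, shifting 1.5 mm, descending 38 mm and gripping.

Call:
{"fn": "jog_arm", "kwargs": {"deltas": [[0, 0, 0, 0, 0, 0, 70], [0, 0, 0, 0, 0, 0, 70], [0, 0, 0, 0, 0, 0, 70], [0, 0, 0, 0, 0, 0, 70], [0, 0, 0, 0, -0.15, 1, 70], [0, 0, 0, 0, 0, 1.4, 70], [0, 0, 0, 0, 0, 1.4, 70], [0, 0, 0, 0, 0, 0, 70], [0, 0, 0, 0, 0, 0, 15], [0, 0, 0, 0, 0, 0, 15]], "newtons": 60}}

```text
time: 5.75
ee_pos: [479.1, 157.4, 29.6]
tcp_rot: [[0.381, 0.925, 0.001], [0.925, -0.381, 0.0], [0.001, 0.001, -1.0]]
ft_force: [-1.4, -0.2, 0.8]
gripper_width: 23.6
```

Call:
{"fn": "jog_arm", "kwargs": {"deltas": [[0, 0, 0, 0, 0, 0, 15], [0, 0, 0, 0, 0, 0, 15], [0, 0, 0, 0, 0, 0, 15]]}}

```text
time: 6.12
ee_pos: [479.1, 157.3, 29.7]
tcp_rot: [[0.381, 0.925, 0.001], [0.925, -0.381, 0.0], [0.001, 0.001, -1.0]]
ft_force: [-0.8, -1.1, 5.6]
gripper_width: 23.1
```

Call:
{"fn": "jog_arm", "kwargs": {"deltas": [[0, 0, 0, 0, 0, -2, 15], [0, 0, 0, 0, 0, -4, 15], [0, 0, 0, 0, 0, -4, 15], [0, 0, 0, 0, 0, -2.5, 15], [0, 0, 0, 0, 0, 0, 15]]}}

```text
time: 6.75
ee_pos: [479.5, 157.4, 155.6]
tcp_rot: [[0.381, 0.925, 0.003], [0.925, -0.381, 0.001], [0.002, 0.002, -1.0]]
ft_force: [0.6, -0.1, -1.3]
gripper_width: 23.4
```

Call:
{"fn": "jog_arm", "kwargs": {"deltas": [[0, 0, 0, -3.58, 2.16, 0, 15], [0, 0, 0, -3.58, 2.16, 0, 15], [0, 0, 0, -3.58, 2.16, 0, 15], [0, 0, 0, -3.58, 2.16, 0, 15], [0, 0, 0, -3.58, 2.16, 0, 15], [0, 0, 0, -3.58, 2.16, 0, 15], [0, 0, 0, -3.58, 2.16, 0, 15], [0, 0, -0.12, 0, 0, 0, 15], [0, 0, -0.122, 0, 0, 0, 15], [0, 0, 0, 0, 0, 0, 15]]}}

```text
time: 8.0
ee_pos: [522.6, -131.9, 152.7]
tcp_rot: [[0.149, 0.989, -0.002], [0.989, -0.149, 0.001], [0.001, -0.002, -1.0]]
ft_force: [0.1, -0.7, -2.5]
gripper_width: 23.2
```

Run:
```python
from h import *
import pickle
s=state();print(s['ee_pos'],s['tcp_rot'],s['ft_force'],s['gripper_width'])
ci=camera_info("wrist");p,d=grab_frame("wrist");np.save("w4",d);pickle.dump((ci,s),open("w4.pkl","wb"))
c,d2=grab_frame("scene")
print("slot px",proj(ci,(523.5,-132,80)),'foot',proj(ci,(s['ee_pos'][0],s['ee_pos'][1],s['ee_pos'][2]-25)), 'head')
img=np.zeros((600,800,3),np.uint8)
img=cv2.resize(p[120:345,130:430],(800,600),interpolation=cv2.INTER_CUBIC)
cv2.imwrite("pics/w4.png",img)
```

```text
[ 522.58582715 -131.90051346  152.67957494] [[ 1.49165593e-01  9.88810685e-01 -1.74792093e-03]
 [ 9.88812053e-01 -1.49164276e-01  8.61473239e-04]
 [ 5.91106583e-04 -1.85686745e-03 -9.99998101e-01]] [ 0.08244748 -0.7296203  -2.51200257] 23.18926599780808
slot px (np.float64(276.8945096136427), np.float64(208.59984569896724)) foot (np.float64(275.5067059917443), np.float64(228.48577931200484)) head
```

View pics/w4.png

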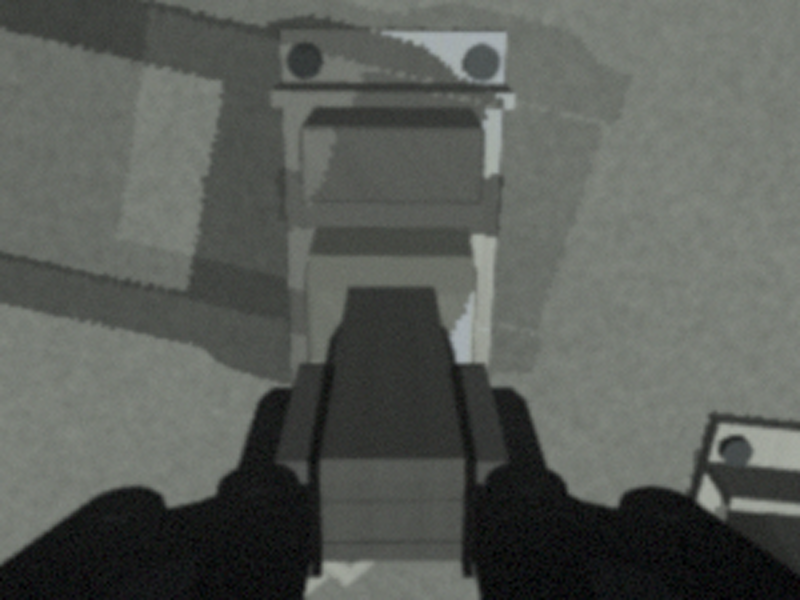

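The wrist view shows the wedge held straight, foot edge at crop (390,288). The slot is in line with it, between the cheek edge (row 203, columns 303–482) and the block edge (row 255, columns 305–472).

Run:
```python
from h import *
import pickle
ci,s=pickle.load(open("w4.pkl","rb"));d=np.load("w4.npy");R=np.array(s['tcp_rot']);o=s['ee_pos']
A=lambda x,y:(130+(x-.8)*.375,120+(y-.8)*.375)
for n,q,z in(("c1",(303,203),80),("c2",(482,203),80),("b1",(305,255),80),("b2",(473,255),80),("co1",(305,128),80),("co2",(480,128),80)):
    u,v=A(*q);P=pt(ci,u,v,z=z);print(n,P.round(1),(R.T@(P-o)).round(1))
for v in range(182,226,2):
    u=262;P=pt(ci,u,v,depth=d[v,u]);print(v,(R.T@(P-o)).round(1)[:2],P[2].round(1),end=' | ')
print()
for q in((346,290),(436,290),(390,300),(390,400),(322,458),(466,458),(390,470)):
    u,v=A(*q);u,v=int(u+.5),int(v+.5);P=pt(ci,u,v,depth=d[v,u]);print(q,P.round(1),(R.T@(P-o)).round(1))
```

```text
c1 [ 496.  -115.9   80. ] [ 11.8 -28.5  72.7]
c2 [ 554.5 -124.7   80. ] [11.8 30.6 72.6]
b1 [ 493.3 -133.9   80. ] [ -6.4 -28.5  72.7]
b2 [ 549.4 -142.3   80. ] [-6.4 28.2 72.6]
co1 [501.3 -91.5  80. ] [ 36.7 -26.9  72.8]
co2 [556.7 -99.9  80. ] [36.7 29.1 72.6]
182 [ 24.3 -11.8] 80.3 | 184 [ 22.7 -11.8] 80.8 | 186 [ 20.8 -11.9] 80.6 | 188 [ 18.9 -11.9] 80.1 | 190 [ 17. -12.] 79.6 | 192 [ 15.5 -11.9] 80.7 | 194 [ 13.7 -12. ] 80.7 | 196 [ 11.4 -12.1] 79.0 | 198 [  9.6 -12.1] 79.1 | 200 [  7.6 -12.2] 78.6 | 202 [  6.3 -12.1] 80.5 | 204 [  4.5 -12.1] 80.8 | 206 [ -4.4 -13.4] 58.2 | 208 [ -4.9 -13.2] 63.0 | 210 [ -5.8 -13. ] 66.3 | 212 [ -5.5 -12.7] 73.2 | 214 [ -6.  -12.5] 77.4 | 216 [ -6.7 -12.3] 80.8 | 218 [ -8.6 -12.4] 80.8 | 220 [-11.4 -12.5] 78.4 | 222 [-12.4 -12.4] 80.9 | 224 [-14.6 -12.5] 80.3 | 
(346, 290) [ 504.5 -148.    79.8] [-18.7 -15.3  72.9]
(436, 290) [ 535.2 -153.1   78.7] [-19.1  15.8  73.9]
(390, 300) [ 523.4 -129.4  140.9] [ 2.6  0.5 11.8]
(390, 400) [ 524.4 -124.8  201.3] [  7.3   0.7 -48.6]
(322, 458) [ 513.8 -121.4  222.3] [  9.2 -10.4 -69.6]
(466, 458) [ 536.6 -123.7  223.9] [ 10.3  12.5 -71.3]
(390, 470) [ 524.5 -124.9  223.2] [  7.3   0.7 -70.5]
```

The cheek edge is at tool x≈+4 and the block edge at -6.3, a gap of about 10.4 mm. The wedge centre is at -0.6, exactly on the target. Lowering, gently at the end.

Call:
{"fn": "jog_arm", "kwargs": {"deltas": [[0, 0, 0, 0, 0, 2.5, 15], [0, 0, 0, 0, 0, 2, 15], [0, 0, 0, 0, 0, 1, 15], [0, 0, 0, 0, 0, 0.5, 15], [0, 0, 0, 0, 0, 0.5, 15], [0, 0, 0, 0, 0, 0.3, 15], [0, 0, 0, 0, 0, 0.2, 15], [0, 0, 0, 0, 0, 0, 15]]}}

```text
time: 9.1
ee_pos: [523.1, -132.0, 84.1]
tcp_rot: [[0.149, 0.989, 0.0], [0.989, -0.149, 0.0], [0.0, -0.0, -1.0]]
ft_force: [0.0, 0.2, -1.4]
gripper_width: 23.0
```

Call:
{"fn": "jog_arm", "kwargs": {"deltas": [[0, 0, 0, 0, 0, 0.3, 15], [0, 0, 0, 0, 0, 0.3, 15], [0, 0, 0, 0, 0, 0, 15]]}}

```text
time: 9.48
ee_pos: [522.9, -132.0, 77.8]
tcp_rot: [[0.148, 0.989, -0.0], [0.989, -0.148, 0.0], [0.0, -0.001, -1.0]]
ft_force: [-0.5, 0.4, -1.9]
gripper_width: 23.0
```

Call:
{"fn": "jog_arm", "kwargs": {"deltas": [[0, 0, 0, 0, 0, 0.2, 15], [0, 0, 0, 0, 0, 0.2, 15], [0, 0, 0, 0, 0, 0.2, 15], [0, 0, 0, 0, 0, 0, 15]]}}

```text
time: 9.98
ee_pos: [523.0, -132.2, 71.9]
tcp_rot: [[0.149, 0.989, -0.0], [0.989, -0.149, -0.0], [-0.0, -0.0, -1.0]]
ft_force: [0.4, -3.3, -3.4]
gripper_width: 23.2
```

Slight touch on the cheek (3 N), foot about 33 mm in. Releasing and lifting.

Call:
{"fn": "jog_arm", "kwargs": {"deltas": [[0, 0, 0, 0, 0, 0, 30], [0, 0, 0, 0, 0, 0, 45], [0, 0, 0, 0, 0, 0, 60], [0, 0, 0, 0, 0, 0, 60], [0, 0, 0, 0, 0, 0, 60], [0, 0, 0, 0, 0, -2, 60], [0, 0, 0, 0, 0, -3, 60], [0, 0, 0, 0, 0, -3, 60], [0, 0, 0, 0, 0, -3, 60], [0, 0, 0, 0, 0, 0, 0]]}}

```text
time: 11.22
ee_pos: [523.9, -132.4, 184.3]
tcp_rot: [[0.148, 0.989, 0.003], [0.989, -0.148, -0.001], [-0.001, 0.004, -1.0]]
ft_force: [0.5, -0.2, -0.7]
gripper_width: 34.4
```

Call:
{"fn": "jog_arm", "kwargs": {"deltas": [[0, 0, 0, 0, 0, 0, 0], [0, 0, 0, 0, 0, 0, 0], [0, 0, 0, 0, 0, 0, 0], [0, 0, 0, 0, 0, 0, 0]]}}

```text
time: 11.72
ee_pos: [523.0, -132.0, 181.8]
tcp_rot: [[0.148, 0.989, -0.0], [0.989, -0.148, 0.0], [0.0, -0.0, -1.0]]
ft_force: [-0.1, -0.8, 0.5]
gripper_width: 0.3
```

Run:
```python
from h import *
s=state();ci=camera_info("wrist");p,d=grab_frame("wrist");R=np.array(s['tcp_rot']);o=s['ee_pos'];print(o,s['ft_force'],s['gripper_width'])
cv2.imwrite("pics/w5.png",cv2.resize(p[120:345,130:430],(800,600),interpolation=cv2.INTER_CUBIC))
for v in range(196,330,6):
    r=[]
    for u in(262,268,276,284):
        P=pt(ci,u,v,depth=d[v,u]);r.append(np.append((R.T@(P-o))[:2],P[2]).round(0).astype(int).tolist())
    print(v,r)
```

```text
[ 522.97421559 -131.99261402  181.81542517] [-0.06054216 -0.80310208  0.50205052] 0.252388697500449
196 [[-4, -15, 52], [4, -8, 82], [5, 0, 84], [4, 8, 81]]
202 [[-6, -14, 70], [6, -7, 110], [6, 0, 110], [6, 7, 108]]
208 [[-9, -14, 81], [9, -6, 134], [8, 0, 133], [8, 7, 133]]
214 [[-15, -14, 79], [4, -6, 136], [4, 0, 136], [4, 7, 135]]
220 [[-23, -14, 77], [-1, -6, 136], [-1, 0, 137], [-1, 7, 136]]
226 [[-27, -14, 81], [-6, -6, 137], [-6, 0, 136], [-6, 7, 137]]
232 [[-27, -13, 98], [-25, -7, 102], [-24, 0, 106], [-11, 7, 137]]
238 [[-31, -13, 105], [-30, -7, 105], [-31, 0, 105], [-30, 8, 105]]
244 [[-36, -13, 106], [-36, -7, 105], [-36, 0, 105], [-36, 8, 106]]
250 [[-43, -13, 105], [-42, -7, 106], [-40, 0, 111], [-43, 8, 104]]
256 [[-49, -13, 105], [11, -3, 222], [11, 1, 222], [10, 5, 221]]
262 [[-55, -13, 106], [11, -3, 229], [10, 1, 228], [10, 5, 228]]
268 [[7, -6, 228], [11, -3, 234], [10, 1, 233], [11, 5, 235]]
274 [[6, -6, 233], [11, -3, 241], [10, 1, 239], [10, 4, 239]]
280 [[11, -5, 245], [10, -3, 244], [11, 1, 245], [10, 4, 244]]
286 [[10, -5, 249], [11, -3, 250], [10, 1, 248], [11, 4, 250]]
292 [[11, -5, 254], [10, -3, 254], [11, 1, 254], [11, 4, 255]]
298 [[13, -5, 261], [11, -2, 260], [8, 1, 255], [12, 4, 260]]
304 [[11, -5, 263], [12, -2, 264], [4, 1, 254], [11, 4, 263]]
310 [[12, -4, 267], [11, -2, 267], [2, 1, 254], [12, 4, 268]]
316 [[12, -4, 271], [12, -2, 271], [0, 1, 255], [12, 4, 271]]
322 [[11, -4, 274], [12, -2, 274], [-4, 1, 254], [9, 4, 270]]
328 [[12, -4, 277], [8, -2, 273], [-7, 1, 255], [2, 4, 266]]
```

View pics/w5.png

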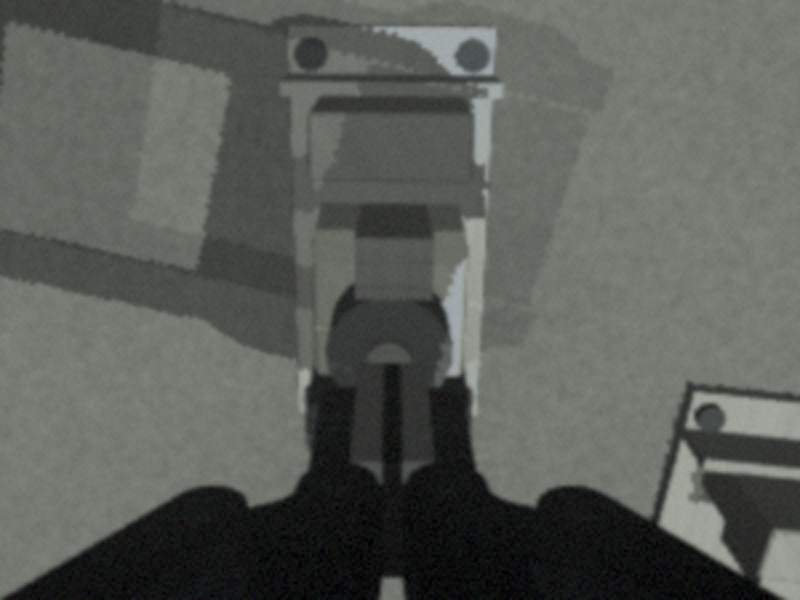

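The wedge stands upright and free. Its head top is at crop (395,268), z≈136.5, so it has sunk about 39 mm, as predicted from the gap. The closed fingers are centred above it, and contact is expected near reported z≈99.5.

Call:
{"fn": "jog_arm", "kwargs": {"deltas": [[0, 0, 0, 0, 0, 3, 0], [0, 0, 0, 0, 0, 3, 0], [0, 0, 0, 0, 0, 1.2, 0], [0, 0, 0, 0, 0, 0.3, 0], [0, 0, 0, 0, 0, 0.2, 0], [0, 0, 0, 0, 0, 0, 0], [0, 0, 0, 0, 0, 0, 0]], "newtons": 80}}

```text
time: 12.65
ee_pos: [523.3, -132.1, 105.7]
tcp_rot: [[0.148, 0.989, 0.001], [0.989, -0.148, -0.0], [-0.0, 0.001, -1.0]]
ft_force: [0.0, -0.7, 0.5]
gripper_width: 0.3
```

Call:
{"fn": "jog_arm", "kwargs": {"deltas": [[0, 0, 0, 0, 0, 0.1, 0], [0, 0, 0, 0, 0, 0.1, 0], [0, 0, 0, 0, 0, 0, 0]]}}

```text
time: 13.02
ee_pos: [523.0, -132.0, 103.0]
tcp_rot: [[0.148, 0.989, -0.0], [0.989, -0.148, 0.0], [0.0, -0.0, -1.0]]
ft_force: [0.2, 1.1, 0.6]
gripper_width: 0.2
```

Call:
{"fn": "jog_arm", "kwargs": {"deltas": [[0, 0, 0, 0, 0, 0.1, 0], [0, 0, 0, 0, 0, 0.1, 0], [0, 0, 0, 0, 0, 0, 0]]}}

```text
time: 13.4
ee_pos: [523.0, -132.0, 101.1]
tcp_rot: [[0.149, 0.989, -0.0], [0.989, -0.149, 0.0], [0.0, -0.0, -1.0]]
ft_force: [-0.4, 0.1, -0.6]
gripper_width: -0.0
```

Call:
{"fn": "jog_arm", "kwargs": {"deltas": [[0, 0, 0, 0, 0, 0.1, 0], [0, 0, 0, 0, 0, 0, 0]]}}

```text
time: 13.65
ee_pos: [523.2, -132.1, 100.3]
tcp_rot: [[0.148, 0.989, 0.0], [0.989, -0.148, -0.0], [-0.0, 0.0, -1.0]]
ft_force: [0.3, -0.8, 3.9]
gripper_width: 0.1
```

Contact. Continuing in 1 mm taps.

Call:
{"fn": "jog_arm", "kwargs": {"deltas": [[0, 0, 0, 0, 0, 0.1, 0], [0, 0, 0, 0, 0, 0, 0]]}}

```text
time: 13.9
ee_pos: [523.4, -132.1, 99.6]
tcp_rot: [[0.148, 0.989, 0.001], [0.989, -0.148, -0.0], [-0.0, 0.001, -1.0]]
ft_force: [0.4, 0.8, 6.5]
gripper_width: -0.5
```

Call:
{"fn": "jog_arm", "kwargs": {"deltas": [[0, 0, 0, 0, 0, 0.1, 0], [0, 0, 0, 0, 0, 0, 0]]}}

```text
time: 14.15
ee_pos: [523.6, -132.3, 98.9]
tcp_rot: [[0.148, 0.989, 0.001], [0.989, -0.148, -0.001], [-0.0, 0.002, -1.0]]
ft_force: [-0.5, -0.2, 9.6]
gripper_width: 0.1
```

Call:
{"fn": "jog_arm", "kwargs": {"deltas": [[0, 0, 0, 0, 0, 0.1, 0], [0, 0, 0, 0, 0, 0.1, 0], [0, 0, 0, 0, 0, 0, 0]]}}

```text
time: 14.52
ee_pos: [524.0, -132.4, 97.6]
tcp_rot: [[0.148, 0.989, 0.003], [0.989, -0.148, -0.001], [-0.001, 0.003, -1.0]]
ft_force: [-0.3, -0.2, 16.8]
gripper_width: 0.2
```

Call:
{"fn": "jog_arm", "kwargs": {"deltas": [[0, 0, 0, 0, 0, 0.1, 0], [0, 0, 0, 0, 0, 0, 0]]}}

```text
time: 14.78
ee_pos: [524.1, -132.5, 96.9]
tcp_rot: [[0.148, 0.989, 0.003], [0.989, -0.148, -0.001], [-0.001, 0.003, -1.0]]
ft_force: [-0.8, -1.3, 19.9]
gripper_width: -0.0
```

Call:
{"fn": "jog_arm", "kwargs": {"deltas": [[0, 0, 0, 0, 0, 0.1, 0], [0, 0, 0, 0, 0, 0, 0], [0, 0, 0, 0, 0, 0, 0]]}}

```text
time: 15.15
ee_pos: [524.4, -132.6, 96.2]
tcp_rot: [[0.148, 0.989, 0.004], [0.989, -0.148, -0.002], [-0.001, 0.004, -1.0]]
ft_force: [-1.3, -0.9, 22.9]
gripper_width: 0.1
```

It has borne 23 N. Backing off straight up.

Call:
{"fn": "jog_arm", "kwargs": {"deltas": [[0, 0, 0, 0, 0, -0.5, 0], [0, 0, 0, 0, 0, -1.5, 0], [0, 0, 0, 0, 0, -3, 0], [0, 0, 0, 0, 0, -3, 0], [0, 0, 0, 0, 0, 0, 0], [0, 0, 0, 0, 0, 0, 0], [0, 0, 0, 0, 0, 0, 0]]}}

```text
time: 16.02
ee_pos: [522.7, -131.9, 173.3]
tcp_rot: [[0.148, 0.989, -0.001], [0.989, -0.148, 0.001], [0.0, -0.001, -1.0]]
ft_force: [-0.1, 0.4, 1.0]
gripper_width: 0.2
```

Run:
```python
from h import *
s=state();ci=camera_info("wrist");p,d=grab_frame("wrist");R=np.array(s['tcp_rot']);o=s['ee_pos'];print(o,s['ft_force'])
cv2.imwrite("pics/w6.png",cv2.resize(p[120:345,130:430],(800,600),interpolation=cv2.INTER_CUBIC))
for v in range(198,234,4):
    print(v,[np.append((R.T@(P-o))[:2],P[2]).round(1).tolist() for P in (pt(ci,u,v,depth=d[v,u]) for u in(268,276,284))])
```

```text
[ 522.67912085 -131.87358706  173.27181448] [-0.08702804  0.4440055   0.97459828]
198 [[4.1, -7.4, 80.4], [4.4, 0.2, 81.5], [4.1, 7.8, 80.6]]
202 [[5.7, -6.9, 98.9], [5.4, 0.3, 98.2], [5.1, 7.5, 97.0]]
206 [[6.5, -6.4, 113.6], [6.6, 0.3, 113.7], [6.4, 7.1, 113.3]]
210 [[8.1, -6.0, 129.0], [7.7, 0.4, 127.9], [7.6, 6.8, 127.6]]
214 [[5.6, -5.9, 131.7], [6.0, 0.4, 132.8], [5.8, 6.7, 132.2]]
218 [[2.5, -5.9, 132.2], [2.2, 0.4, 131.4], [2.5, 6.7, 132.5]]
222 [[-1.3, -6.0, 131.2], [-1.1, 0.4, 131.6], [-1.1, 6.7, 131.7]]
226 [[-4.4, -6.0, 132.0], [-4.5, 0.4, 131.8], [-4.8, 6.8, 131.0]]
230 [[-8.0, -6.1, 131.6], [-8.2, 0.4, 131.1], [-8.3, 6.8, 130.9]]
```

View pics/w6.png

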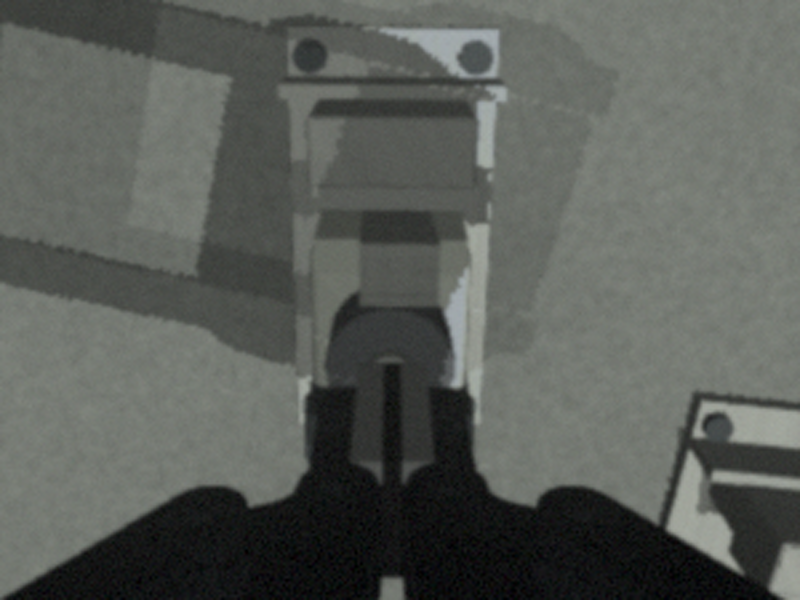

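The wedge is upright and square in the slot, with its head now at z≈131.8 (driven about 4.5 mm). The fingers are clear. Handing in.

```bash
python3 -c "
from workcell import *
print(sign_off())"
```

```text
the job is handed in; nothing more can be done
None
```

I took the grey wedge from the rack and released it upright in the slot of the frame nearest the robot, foot about 33 mm in. It then settled to about 39 mm. I tapped it down with the closed gripper until the wrist read about 23 N. It has been handed in at about 16 s of robot time; no verdict is reported.

**Last checks:** The last wrist picture shows the wedge upright and in line with the slot. Its head is at z≈132 mm, so the foot is about 43 mm down the slot and was driven about 4.5 mm. The gripper is clear, with about 1 N or less at the wrist. I could not measure the clamping force on the cheek directly; I only inferred it from the 23 N push.

**What disagreed:** The first grasp closed on air above the wedge. The wrist depth picture showed the fingertips about 37 mm short of the reported TCP. I corrected for that, and the second grasp held at 23 mm.

**Other objects:** I saw nothing else moved in the views I took, but I did not re-measure the other objects at the end.

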